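Put the sockets back in the socket tray

TASK

Put the four round steel sockets standing about on the bench back into the socket tray, upright, each right down in the well that is made for its size, so that the smallest socket goes in the smallest well and so on up to the largest. The hexagonal coupling nut and the thin pipe coupling do not belong to the set: leave them standing where they are.

Things in the scene. Friction and masses are not known exactly. Their poses are not given: they have to be found in the camera images.
- socket_30: smallest of four deep steel sockets: a plain round steel cylinder 30 mm across and 60 mm tall, standing upright, with a 17 mm hexagonal hole in its top end and a shallow groove round its foot; origin at the centre of its underside, z up along its axis
- socket_40: second smallest of four deep steel sockets: a plain round steel cylinder 40 mm across and 64 mm tall, standing upright, with a 24 mm hexagonal hole in its top end and a shallow groove round its foot; origin at the centre of its underside, z up along its axis
- socket_50: second largest of four deep steel sockets: a plain round steel cylinder 50 mm across and 68 mm tall, standing upright, with a 30 mm hexagonal hole in its top end and a shallow groove round its foot; origin at the centre of its underside, z up along its axis
- socket_60: largest of four deep steel sockets: a plain round steel cylinder 60 mm across and 74 mm tall, standing upright, with a 38 mm hexagonal hole in its top end and a shallow groove round its foot; origin at the centre of its underside, z up along its axis
- cup_38: tray cup for the 30 mm socket: fixed black block, 84 x 84 x 26 mm high, round well 38 mm wide (flared to 46 mm in the top 4 mm), 22 mm deep, floor 4 mm above the origin. Origin: centre of the underside, 3 mm above the worktop. Four cups stand in a row (order varies) 85 mm apart in a grey pan 90 x 346 mm, rim 14 mm high, low wire handle at each end; y runs along the row, x across
- cup_48: tray cup for the 40 mm socket: fixed black block, 84 x 84 x 26 mm high, round well 48 mm wide (flared to 56 mm in the top 4 mm), 22 mm deep, floor 4 mm above the origin. Origin: centre of the underside, 3 mm above the worktop. Four cups stand in a row (order varies) 85 mm apart in a grey pan 90 x 346 mm, rim 14 mm high, low wire handle at each end; y runs along the row, x across
- cup_58: tray cup for the 50 mm socket: fixed black block, 84 x 84 x 26 mm high, round well 58 mm wide (flared to 66 mm in the top 4 mm), 22 mm deep, floor 4 mm above the origin. Origin: centre of the underside, 3 mm above the worktop. Four cups stand in a row (order varies) 85 mm apart in a grey pan 90 x 346 mm, rim 14 mm high, low wire handle at each end; y runs along the row, x across
- cup_68: tray cup for the 60 mm socket: fixed black block, 84 x 84 x 26 mm high, round well 68 mm wide (flared to 76 mm in the top 4 mm), 22 mm deep, floor 4 mm above the origin. Origin: centre of the underside, 3 mm above the worktop. Four cups stand in a row (order varies) 85 mm apart in a grey pan 90 x 346 mm, rim 14 mm high, low wire handle at each end; y runs along the row, x across
- coupling_nut: look-alike, not a socket: a tall steel coupling nut, hexagonal outside, 46 mm across flats and 62 mm tall, with a 28 mm round hole; stands upright; origin at the centre of its underside, z up
- pipe_coupling: look-alike, not a socket: a short piece of thin-walled steel pipe coupling, 44 mm across, 48 mm tall, with a wide round 37 mm hole; stands upright; origin at the centre of its underside, z up

How it is judged (in metres and radians):
At the end, for the whole second after the job is handed in: Each of the four sockets stands upright (within 7 degrees) in the well of its own size, its underside on the well's floor (within 4 mm) and its axis within 8 mm of the well's centre, released and at rest; the coupling nut and the pipe coupling stand upright within 30 mm of where they were (horizontal distance between socket_30 and cup_38 below 0.008 m and z of socket_30 in the frame of cup_38 below 0.008 m and angle between each of socket_30, socket_40, socket_50, socket_60, coupling_nut, pipe_coupling's own z axis and vertical below 0.12 rad and linear speed of each of socket_30, socket_40, socket_50, socket_60, coupling_nut, pipe_coupling below 0.02 m/s and horizontal distance between socket_40 and cup_48 below 0.008 m and z of socket_40 in the frame of cup_48 below 0.008 m and horizontal distance between socket_50 and cup_58 below 0.008 m and z of socket_50 in the frame of cup_58 below 0.008 m and horizontal distance between socket_60 and cup_68 below 0.008 m and z of socket_60 in the frame of cup_68 below 0.008 m and distance of each of coupling_nut, pipe_coupling from where it was at the start of the episode below 0.03 m); the robot touches nothing.
It fails at once if the coupling nut is lifted or knocked off its place (distance of coupling_nut from where it was at the start of the episode above 0.05 m or height (world z) of coupling_nut above 0.03 m).
It fails at once if the pipe coupling is lifted or knocked off its place (distance of pipe_coupling from where it was at the start of the episode above 0.05 m or height (world z) of pipe_coupling above 0.03 m).
It also fails if it takes over 93 s, if anything falls off the work surface, if the arm or the gripper's body presses on something with over 40 N, if the wrist force passes 120 N, or if a joint passes its speed limit or range.

ROBOT

A 6-joint arm with a two-finger parallel gripper is mounted at the origin on a cart in front of the work surface, level with it; the furniture and walls round the work are solid. World frame = base frame: x ahead of the robot, y to its left, z up, the work surface at z = 0. Lengths are in mm, angles in rad, forces in N, time in s.
With the tool pointing down it reaches from about 400 to 825 mm from the base axis. Payload 7 kg.
Tool frame: the origin (TCP) lies at the very end of the fingers, on their centre line; the grasp point (between the pads) lies 19 mm behind it; z points along the fingers, y is the line along which they close (so a half turn about z gives the same grasp; the last joint's range is limited). The gripper opens to 88 mm and grips with 3 to 60 N. Pads are 19 mm wide; open, the fingers measure 130 mm over their backs; the gripper's body (78 mm by 193 mm) begins 47 mm behind the grasp point.
Start: joints at [1.601, 0.359, 0.012, 0, -1.224, -0.288], TCP at [172.104, 652.668, 226.561] pointing down, gripper open.
Joint ranges: [-3.07, 3.07], [-1.43, 2.12], [-1.02, 1.25], [-3.03, 1.67], [-3.05, -0], [-3.03, 3.03]. Speed limits (rad/s): [2.39, 2.39, 3.01, 3.14, 3.14, 3.14].

INTERFACE

Orientations are given as a unit quaternion [x, y, z, w].
In Python, from plant import bot gives the robot as it stands. Calls block until the motion is done:
- bot.move_ptp(position, orientation): joint-space move of the TCP to a pose.
- bot.line_to(position, velocity=150, ori=None): straight line of the TCP; ori=None keeps the orientation; velocity is the mean speed in mm/s.
- bot.move_joints(angles): joint-space move.
- bot.move_gripper(opening, force=None): finger opening in mm; force is the grip in N (None keeps the last); returns when the fingers have stopped.
- bot.pause(seconds).
- bot.solve_ik(position, orientation): joint angles nearest the present ones, or None.
- bot.read_state(): the state.
- bot.camera(name): name is "scene" or "top" or "wrist"; returns the picture (384x512x3 uint8, red, green, blue); there is no depth.
- bot.get_calibration(name): a dict with "fx", "fy", "cx", "cy" (pixels), "view" (4x4, takes a point from world to camera coordinates); the wrist camera has in their place "T_tool_cam" (4x4, takes a point from camera to tool coordinates, whose origin is the TCP and whose axes are the flange's). Camera axes: x right, y up, looking along -z (the intrinsics and any distortion apply to the point x, -y, -z); pixel columns grow to the right and rows downward; lengths in mm; the calibration is good to about 2 mm. A picture is of the moment at which its call begins: read the wrist's pose just before it. get_calibration takes no time and is no camera call.
A pose or a line that the arm cannot do raises bot.Unreachable and nothing moves.
- bot.close_job(): hands the job in; it is judged then, once.
The state is a dict: "t": time; "joint_pos": joint angles; "qvel": joint speeds; "tau": joint torques, N m; "tcp_pos": TCP position; "eef_rot": TCP orientation; "contact_force": force on the tool from outside, world axes, zero at the start; "moment": the same for the moment, N m; "width": finger opening in mm; "finger_force": force on a finger pad.
Only numpy, scipy, OpenCV 4.12 (cv2) and the standard library are available. Lean on these libraries where they do the work, as an engineer would, in place of code of your own. Each camera call takes 0.05 s, during which the arm holds its last target. There are 200 camera calls.

## Working session

There is one attempt and no reset: what is moved stays moved. The work goes in short steps, each a Python script; the robot and the scene stay as the last script left them, time stands still between calls to the robot, and variables do not carry over. Pictures are saved under pics/ and viewed, at most 14 in all, crops included, and the job is handed in when it is done.

```bash
mkdir -p pics; python3 - <<'E'
from plant import bot
import cv2
for n in("top","scene"):
    im=bot.camera(n); cv2.imwrite(f"pics/{n}0.png",im[:,:,::-1])
    print(n,bot.get_calibration(n))
print(bot.get_calibration("wrist")); print(bot.read_state())
E
```

```text
top {'fx': 355.74751050694863, 'fy': 355.74751050694863, 'cx': 255.4526969175928, 'cy': 188.02292321909718, 'view': array([[-6.97972617e-03, -9.99753107e-01,  2.10952383e-02,
         2.84132196e+01],
       [ 9.92837397e-01, -4.41222106e-03,  1.19391941e-01,
        -5.52962390e+02],
       [-1.19269387e-01,  2.17774645e-02,  9.92623068e-01,
        -9.45161711e+02],
       [ 0.00000000e+00,  0.00000000e+00,  0.00000000e+00,
         1.00000000e+00]])}
scene {'fx': 399.9080424504372, 'fy': 399.9080424504372, 'cx': 258.36783810117237, 'cy': 190.09671957085675, 'view': array([[ 7.97049049e-01, -6.03887876e-01,  5.67868261e-03,
        -3.93597793e+02],
       [ 2.91761581e-01,  3.93284120e-01,  8.71896084e-01,
        -2.18277912e+02],
       [-5.28760810e-01, -6.93287123e-01,  4.89658015e-01,
        -8.62457607e+02],
       [ 0.00000000e+00,  0.00000000e+00,  0.00000000e+00,
         1.00000000e+00]])}
{'fx': 343.21529648893784, 'fy': 343.21529648893784, 'cx': 255.24164522537535, 'cy': 186.8025018126441, 'T_tool_cam': array([[-6.89522017e-04,  9.61489458e-01,  2.74840947e-01,
      
[... 291 characters left out ...]
int_pos': array([ 1.60110442e+00,  3.59313028e-01,  1.11550572e-02, -3.44497088e-04,
       -1.22409567e+00, -2.88090143e-01]), 'qvel': array([ 2.10113730e-03, -1.27385157e-03,  3.33430666e-03,  4.27861079e-04,
       -1.14912407e-07,  6.48836628e-04]), 'tau': array([-9.81662524e-04, -5.84165955e+01,  2.93752903e+01,  7.01545671e+00,
        1.01550415e-02, -6.05076070e-05]), 'tcp_pos': array([171.99061932, 652.26461841, 225.71333265]), 'eef_rot': array([ 9.91697229e-01, -1.28592569e-01, -4.43965605e-05,  7.45118234e-04]), 'contact_force': array([-0.95399319, -1.06134529, -0.22750312]), 'moment': array([ 0.01605189,  0.00472164, -0.02940549]), 'finger_force': 0.0, 'width': 87.68393990389141}
```

View pics/top0.png

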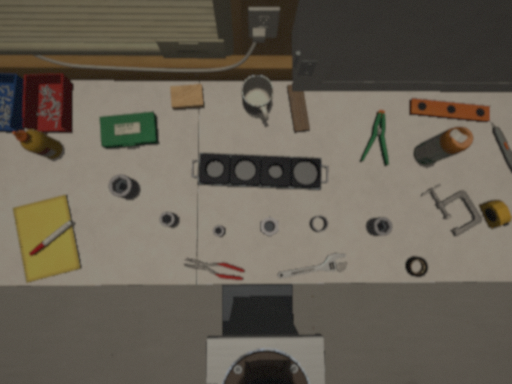

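View pics/scene0.png

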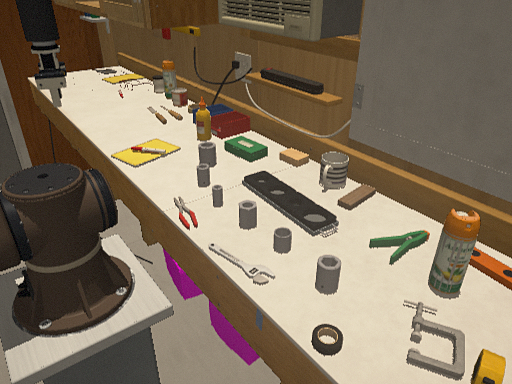

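The top view shows the tray at x 198–325, y 155–188. Standing objects are at about (123,186), (169,219), (219,231), nut (269,226), pipe (318,223) and (378,226). The scene view agrees with this. I'll enlarge the top view to confirm which is which.

```bash
cat > h.py <<'E'
import numpy as np, cv2
from plant import bot
from scipy.spatial.transform import Rotation as R
def ray(name,uv,state=None):
    c=bot.get_calibration(name)
    d=np.array([(uv[0]-c['cx'])/c['fx'],-(uv[1]-c['cy'])/c['fy'],-1])
    if name=='wrist':
        T=np.eye(4);T[:3,:3]=R.from_quat(state['eef_rot']).as_matrix();T[:3,3]=state['tcp_pos'];M=T@c['T_tool_cam']
    else: M=np.linalg.inv(c['view'])
    return M[:3,3],M[:3,:3]@d
def onplane(name,uv,z,state=None):
    o,d=ray(name,uv,state); return o+d*(z-o[2])/d[2]
E
python3 - <<'E'
from h import *
im=cv2.imread('pics/top0.png')
for n,u,v,z in[('A',123,185,74),('B',168,218,64),('C',219,231,60),('nut',269,226,62),('pipe',318,223,48),('D',380,226,68),('w1',215,169,29),('w2',245,170,29),('w3',276,172,29),('w4',305,173,29)]:
    p=onplane('top',(u,v),z); print(n,p.round(0),np.hypot(*p[:2]).round())
c=im[145:245,100:400]; c=cv2.convertScaleAbs(c,alpha=1.8)
cv2.imwrite('pics/c1.png',cv2.resize(np.vstack([c[:,:150],c[:,150:]]),(750,1000)[:1]+(1000,),interpolation=cv2.INTER_CUBIC)[::1] if 0 else cv2.resize(c,(798,266),interpolation=cv2.INTER_CUBIC))
E
```

```text
A [558. 372.  74.] 671.0
B [471. 256.  64.] 536.0
C [437. 122.  60.] 453.0
nut [449.  -9.  62.] 449.0
pipe [ 456. -142.   48.] 477.0
D [ 447. -302.   68.] 539.0
w1 [607. 137.  29.] 622.0
w2 [604.  54.  29.] 606.0
w3 [598. -32.  29.] 599.0
w4 [ 595. -113.   29.] 606.0
```

View pics/c1.png

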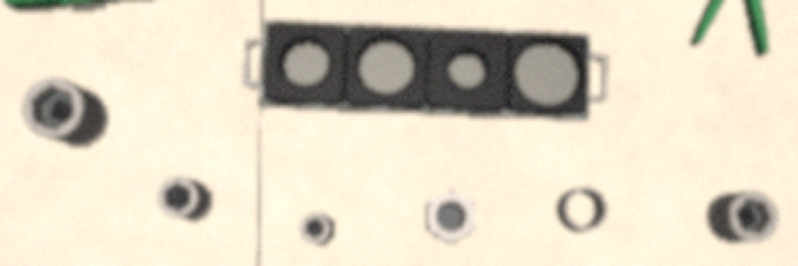

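The wells from left to right in the image (+y to −y) are 48, 58, 38, 68. The sockets are A (123,185) = 60, B (168,218) = 40, C (219,231) = 30 and D (380,226) = 50. Next I'll put the wrist camera straight above each one, which removes parallax.

```bash
cat >> h.py <<'E'
def q(s): return R.from_matrix(np.array([[0,s,0],[s,0,0],[0,0,-1.]])).as_quat()
E
python3 - <<'E'
from h import *
import pickle
for s in(1,-1): 
    for p in([558,372,150],[447,-302,150],[598,-32,60]): 
        j=bot.solve_ik(p,q(s)); print(s,p,None if j is None else np.round(j,2))
def ok(s): return all(bot.solve_ik([x,y-74*s,150],q(s)) is not None and abs(bot.solve_ik([x,y-74*s,150],q(s))[5])<2.9 for x,y in[(558,372),(447,-302)])
S=[s for s in(1,-1) if ok(s)]
s=min(S,key=lambda s:np.abs(np.array(bot.solve_ik([598,-32,60],q(s)))[[3,5]]).sum()); print('use',s)
D={}
for n,x,y in[('A',558,372),('B',471,256),('w12',605,95),('C',437,122),('w34',597,-72),('D',447,-302)]:
    z=150 if n[0]!='w' else 220
    bot.move_ptp([x,y-74*s,z],q(s)); bot.pause(.15)
    st=bot.read_state(); im=bot.camera('wrist'); D[n]=(st,im)
pickle.dump((s,D),open('d.pkl','wb')); print(bot.read_state()['t'])
f=lambda n:cv2.resize(D[n][1],(256,192),interpolation=cv2.INTER_AREA)
cv2.imwrite('pics/m1.png',np.vstack([np.hstack([f(n) for n in r]) for r in(('A','B','w12'),('C','D','w34'))])[:,:,::-1])
E
```

```text
1 [558, 372, 150] [ 0.88  0.4  -0.1   0.   -1.07  2.26]
1 [447, -302, 150] [-0.23  0.2  -0.39  0.   -0.97 -2.91]
1 [598, -32, 60] [ 0.27  0.39 -0.36  0.   -0.82  2.87]
-1 [558, 372, 150] [ 0.88  0.4  -0.1   0.   -1.07 -0.88]
-1 [447, -302, 150] [-0.23  0.2  -0.39  0.   -0.97  0.23]
-1 [598, -32, 60] [ 0.27  0.39 -0.36  0.   -0.82 -0.27]
use -1
7.325
```

View pics/m1.png

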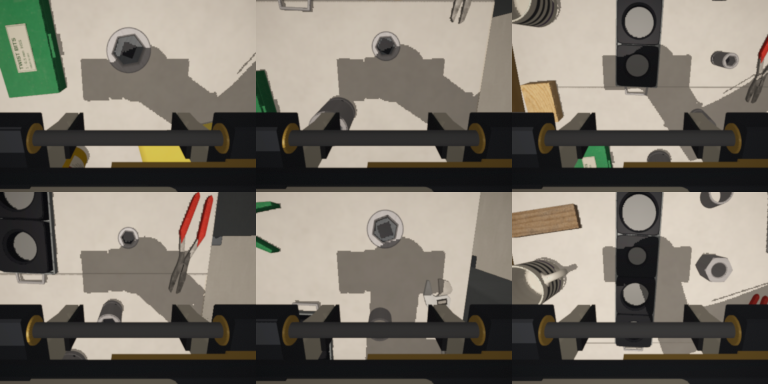

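All six views are usable. Sockets A, B, C and D sit near the vertical ray at full-resolution (256,~95), and the well pairs are at (250,130)/(252,40). I'll measure them now.

```bash
cat > meas.py <<'E'
from h import *
import pickle
s,D=pickle.load(open('d.pkl','rb')); c=bot.get_calibration('wrist'); out={}
vis=[]
for n,d,z,xy in[('A',60,74,(558,372)),('B',40,64,(471,256)),('C',30,60,(437,122)),('D',50,68,(447,-302))]:
    st,im=D[n]; o,_=ray('wrist',(0,0),st); r=c['fx']*d/2/(o[2]-z)
    g=cv2.cvtColor(im[:220],cv2.COLOR_RGB2GRAY); 
    C=cv2.HoughCircles(g,cv2.HOUGH_GRADIENT_ALT,1,10,param1=100,param2=.5,minRadius=int(r*.9),maxRadius=int(r*1.12)+1)
    _,m=cv2.threshold(g,75,255,cv2.THRESH_BINARY_INV)
    k=[q for q in (C[0] if C is not None else []) if abs(q[0]-256)<60]
    print(n,'r exp',round(r,1),[q.round(1) for q in k],[onplane('wrist',q[:2],z,st).round(1) for q in k])
    e=im[30:160,186:326,::-1].copy()
    for q in k: cv2.circle(e,(int(round(q[0]))-186,int(round(q[1]))-30),int(round(q[2])),(0,0,255),1)
    vis.append(e)
for n in('w12','w34'):
    st,im=D[n]; g=cv2.cvtColor(im[:220,190:310],cv2.COLOR_RGB2GRAY); m=cv2.threshold(g,55,255,cv2.THRESH_BINARY)[1]
    cs,_=cv2.findContours(m,cv2.RETR_CCOMP,cv2.CHAIN_APPROX_NONE)
    for k in cs:
        a=cv2.contourArea(k); (x,y),(w,h),_=cv2.minAreaRect(k)
        if 600<a<6000 and .75<w/h<1.33 and a/(w*h)<.86:
            x,y=cv2.fitEllipse(k)[0]; p=onplane('wrist',(x+190,y),7,st); o=ray('wrist',(0,0),st)[0]
            print(n,round(x+190,1),round(y,1),'diam mm',round(w*(o[2]-7)/343/1,1),round(h*(o[2]-7)/343,1),p.round(1),'cam',o.round(0))
cv2.imwrite('pics/v1.png',cv2.resize(np.hstack(vis),(784,182)))
E
python3 meas.py
```

```text
A r exp 44.1 [array([257. , 100. ,  44.5], dtype=float32)] [array([556.4, 380.4,  74. ])]
B r exp 28.2 [array([260. ,  92. ,  28.3], dtype=float32)] [array([468.4, 259. ,  64. ])]
C r exp 20.8 [array([256. ,  91. ,  20.6], dtype=float32)] [array([437.7, 124.2,  60. ])]
D r exp 35.8 [array([258. ,  74. ,  36.9], dtype=float32)] [array([ 446.7, -310.6,   68. ])]
w12 250.1 130.3 diam mm 44.2 45.3 [610.1 138.6   7. ] cam [605.  96. 377.]
w12 254.0 44.3 diam mm 67.9 62.5 [605.8  53.    7. ] cam [605.  96. 377.]
w34 246.0 201.8 diam mm 41.0 54.0 [607.1  52.8   7. ] cam [597. -71. 377.]
w34 249.8 127.4 diam mm 35.6 36.7 [602.5 -31.    7. ] cam [597. -71. 377.]
w34 253.7 40.8 diam mm 79.9 73.4 [ 598.3 -116.9    7. ] cam [597. -71. 377.]
```

View pics/v1.png

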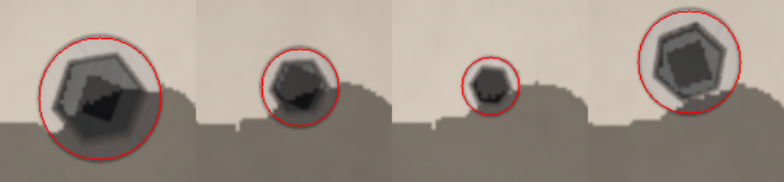

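The circles fit the sockets, with radii matching expectation. The wells lie on a line with 85 mm pitch, residuals under 0.5 mm and slope 0.046. Socket D is nearest, so it goes first.

```bash
cat >> h.py <<'E'
S=dict(s60=(556.4,380.4),s40=(468.4,259.0),s30=(437.7,124.2),s50=(446.7,-310.6))
W=dict(s40=(610.1,138.3),s50=(606.2,53.4),s30=(602.2,-31.5),s60=(598.3,-116.5))
G=28; UP=130
def F(): return np.array(bot.read_state()['contact_force'])
def pick(n):
    d=int(n[1:]); x,y=S[n]
    p=bot.read_state()['tcp_pos']
    if p[2]<UP-5: bot.line_to([p[0],p[1],UP],200)
    bot.move_ptp([x,y,UP],q(-1)); bot.move_gripper(min(86,d+24))
    bot.line_to([x,y,G],120); bot.move_gripper(d-6,50)
    w=bot.read_state()['width']; bot.line_to([x,y,UP],150)
    st=bot.read_state(); print(n,'width',round(w,1),round(st['width'],1),'ff',st['finger_force'],'F',F().round(1),'t',st['t'])
    return abs(st['width']-d)<2
def place(n):
    d=int(n[1:]); x,y=W[n]
    bot.line_to([x,y,UP],250); bot.line_to([x,y,G+32],150); bot.pause(.2); f0=F()
    for b in(24,18,12,8):
        bot.line_to([x,y,G+b],40); f=F()-f0
        if f[2]>25 or np.hypot(f[0],f[1])>30: print('contact at',b,f.round(1)); break
    print('force',f.round(1),bot.read_state()['tcp_pos'].round(1))
    if b>8: return False
    bot.move_gripper(min(86,d+20)); bot.pause(.1); bot.line_to([x,y,UP],200); print('t',bot.read_state()['t']); return True
E
python3 - <<'E'
from h import *
if pick('s50') and place('s50'):
    x,y=W['s50']; bot.move_ptp([x,y+74,180],q(-1)); bot.pause(.1)
    cv2.imwrite('pics/p50.png',bot.camera('wrist')[:,:,::-1])
E
```

```text
s50 width 49.3 49.3 ff 49.99879002571106 F [-0.1  0.4 -4.5] t 10.6417
force [-0.1 -0.2  0.1] [606.1  53.3  35.7]
t 15.725
```

View pics/p50.png

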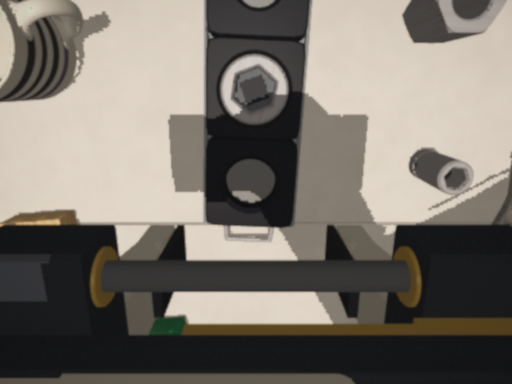

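The 50 socket is centred and seated in its well at (254,90), with no contact force. I'll do the other three.

```bash
python3 - <<'E'
from h import *
for n in('s30','s40','s60'):
    if not(pick(n) and place(n)): print('STOP',n); break
else:
    o=[]
    for n in('s40','s30'):
        x,y=W[n]; bot.move_ptp([x,y+74-40,220],q(-1)); bot.pause(.1); o.append(bot.camera('wrist')[:220,100:480])
    cv2.imwrite('pics/fin.png',np.hstack(o)[:,:,::-1]); cv2.imwrite('pics/top1.png',cv2.resize(bot.camera('top')[130:270,80:410,::-1],(792,336)))
    print(bot.read_state()['t'])
E
```

```text
s30 width 29.4 29.3 ff 49.988447427749634 F [ 0.2  0.4 -2. ] t 19.9833
force [ 1.2 -0.5  0.3] [602.  -31.5  35.7]
t 24.3833
s40 width 39.3 39.5 ff 49.99913692474365 F [-0.5 -0.4 -4.3] t 28.4833
force [ 0.3 -0.2  1.7] [610.  138.3  35.7]
t 32.7167
s60 width 59.4 59.3 ff 49.99847173690796 F [-0.4 -0.1 -6.3] t 36.7083
force [ 1.  -0.1  0.2] [ 598.2 -116.5   35.8]
t 42.1917
44.4167
```

View pics/fin.png

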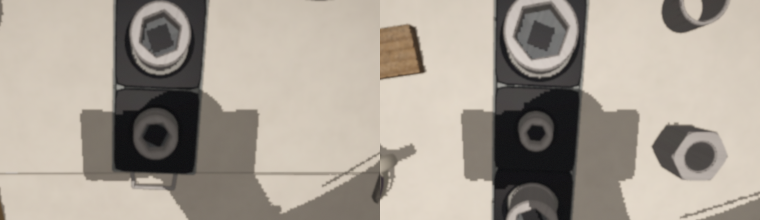

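The picture shows all four sockets upright inside their wells: 40 at (155,133), 50 at (160,37), 30 at (535,132) and 60 at (540,37). The nut at (698,155) and the pipe coupling at the upper right are still standing where they were.

```bash
python3 -c "
from plant import bot
print(bot.close_job())"
```

```text
the job is handed in; nothing more can be done
None
```

I put all four sockets upright in their own wells, left the coupling nut and pipe coupling untouched, and handed the job in at about 44 s of the 93 s allowed; the hand-in gave no verdict back.

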